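# Tuck the drip apron under the splash flap of a core trimming board

### The job

Lift the metal drip apron by its orange grip up and off the two pegs it hangs on, lay it on the plywood trimming board in front of the blue splash flap, and slide its edge about 3 cm under the flap, square and centred, without lifting the flap. Finish while still gripping the apron and pressing it flat on the board with about 15 N, so that a colleague can screw it down: do not let go. Leave the asphalt slab, the asphalt puck and the pencil where they are.

Things in the scene. Friction and masses are not known exactly. Their poses are not given: they have to be found in the camera images.
- apron: loose drip apron, 0.25 kg (+-40%): aluminium plate 100 (x) x 120 (y) x 4 mm; from its middle a stem 12 (x) x 36 (y) mm rises to z = 80 mm and carries an orange bar 18 (x) x 90 (y) x 30 mm (z 80 to 110). Origin: centre of the plate's underside, z up. Front and back alike: either 120 mm edge may be tucked. At the start it hangs level by the ends of the bar on the stand's pegs, x along the stand's x
- apron_grip (a point): middle of the orange bar, 95 mm above the apron's underside; grip here from above, across the 18 mm, fingers closing along the apron's x
- stand: fixed dark steel peg stand: base 170 x 160 x 12 mm, upright at x = 97 to 113 mm, 100 mm wide, 128 mm high. From it two level yellow pegs (8 mm thick, tops at z = 130, at y = +-32 mm) point to -x. The orange bar's ends rest on them at about x = 0, stem between them, plate 50 mm above the table. Origin: on the table below the hanging point, z up
- peg_tips (a point): midway between the pegs' upturned tips, at the stand's x = -29 mm, z = 144 mm (14 mm above the pegs). To come off, raise the apron 18 to 60 mm (higher, its plate strikes the pegs from below), then draw it out along the stand's -x by 80 mm or more
- board: fixed plywood board, 340 (x) x 300 (y) mm, top at z = 18 mm, from x = -175 to +165. Origin: at table level straight below the middle of the blue flap's front edge; z up, x points in under the flap. Lay the apron at x below 0. Under the flap the board is free up to a steel hinge block at x = +63 mm (highest steel 46 mm above the board)
- flap_edge (a point): middle of the lower front edge of the blue splash flap, at x = 0, y = 0 of the board and 10 mm above the board's top when the flap is down. The flap is a thin steel leaf, 150 mm wide (y), 3 mm thick, sloping up from this edge to its hinge 72 mm farther on (x = +72 mm, 36 mm above the board's top)
- flap (a joint): flap angle in rad, 0 = down at rest (it hangs 10 mm over the board and does not touch it), grows as the front edge is lifted; it is light (0.15 kg) and falls back by itself
- slab: bystander: sawn asphalt slab, 55 (x) x 160 (y) x 50 mm, about 1 kg, lying on the board behind the flap's hinge, about 125 mm beyond the flap edge; origin: centre of the underside
- pencil: bystander: flat yellow pencil 140 (x) x 14 x 8 mm lying on the board along its side, about 120 mm to the +y side of the middle; origin: centre of the underside
- puck: bystander: dark round asphalt puck, 50 mm across, 32 mm high, standing on the board about 118 mm to the -y side of the middle; origin: centre of the underside
There are look-alikes about, which are no part of the job. Leave any green look-alike of the apron alone.

How it is judged (in metres and radians):
On the way, in this order (a step that is already met when the one before it is completed fails the run):
1. the apron is held by the gripper, clear off the pegs and away from the stand (contact force between the fingers and apron above 1 N and contact force between apron and stand below 0.1 N and horizontal distance between apron and stand above 0.08 m), for 0.2 s.
2. an edge of the apron lies under the flap, on the board (x of apron in the frame of board between -0.03 and 0.01 m and y of apron in the frame of board between -0.018 and 0.018 m and z of apron in the frame of board below 0.0215 m and angle between the x axis of apron and the x axis of board, either way round below 0.12 rad and angle between apron's own z axis and vertical below 0.05 rad and value of joint flap below 0.04 rad), for 0.1 s.
At the end, for the whole second after the job is handed in: Edge at least 20 mm under the flap, centred within 18 mm, square within 0.12 rad, plate flat on the board (3.5 mm, 0.05 rad), flap down (0.04 rad); fingers still grip the apron, which presses on the board with over 7 N, at rest, off the stand; bystanders within 20 mm of their starts (all of step 2 and contact force between the fingers and apron above 2 N and contact force between apron and board above 7 N and contact force between apron and stand below 0.1 N and linear speed of apron below 0.02 m/s and distance of each of slab, pencil, puck from where it was at the start of the episode below 0.02 m); the arm keeps its last pose, push and grip.
It fails at once if the flap is lifted by more than 0.1 rad (about 7 mm at its edge) (value of joint flap above 0.1 rad).
It fails at once if a bystander is shoved more than 20 mm (distance of any of slab, pencil, puck from where it was at the start of the episode above 0.02 m).
It also fails if it takes over 45 s, if anything falls off the work surface, if the arm or the gripper's body presses on something with over 40 N, if the wrist force passes 120 N, or if a joint passes its speed limit or range.

### The arm

A 6-joint arm with a two-finger parallel gripper is mounted at the origin on the work surface. World frame = base frame: x ahead of the robot, y to its left, z up, the work surface at z = 0. Lengths are in m, angles in degrees, forces in N, time in s.
With the tool pointing down it reaches from about 0.4 to 0.825 m from the base axis. Payload 7 kg.
Tool frame: the origin (TCP) lies on the centre line of the jaws, within the pads' length; the fingertips stand 19 mm ahead of it and the grasp point (between the pads) is the TCP (r.tip_extent is the distance from the TCP to the fingertips, in m); z points along the fingers, y is the line along which they close (so a half turn about z gives the same grasp; the last joint's range is limited). The gripper opens to 88 mm and grips with 3 to 60 N. Pads are 19 mm wide; open, the fingers measure 130 mm over their backs; the gripper's body (78 mm by 193 mm) begins 47 mm behind the grasp point.
Start: joints at [-57.175, 20.546, 0.682, 0, -70.136, -16.507], TCP at [0.19, -0.648, 0.246] pointing down, gripper open.
Joint ranges: [-176.03, 176.03], [-82.01, 121.73], [-58.28, 71.71], [-173.87, 95.51], [-174.79, -0.11], [-173.66, 173.66]. Speed limits (degrees/s): [136.94, 136.94, 172.46, 180, 180, 180].

### API

Orientations are given as [roll, pitch, yaw] about the fixed x, y, z axes, in that order (R = Rz(yaw) Ry(pitch) Rx(roll)).
In Python, from plant import r gives the robot as it stands. The module is installed in compiled form; this text tells all that it offers.
- The arm moves only by the tool jog_arm, never from a script. Its argument "deltas" is a list that holds one entry, the list of rows, each a list of 5 numbers: the opening, from -1 (shut) to 1 (fully open), then the shift along the world's x, y, z in cm, then the turn about the world's z in rad. In form: [[[claw, dx, dy, dz, turn], ...]]. A call has 1 to 8 rows; each row shifts and turns the commanded pose from where the row before left it; what a row does not reach is not made up. A row lasts 1/8 s, in which the tool goes at most 62.5 mm and 10.7 degrees, less where a joint would pass 70% of its speed; a pose out of reach is approached as far as the arm can. A call with a gripper value outside its range is refused whole. The fingers move at their own pace and stop on an object; "force" is the grip in N (left out, the last holds). Time passes only in rows, so rows that do not move let the fingers close. It gives the time, the measured TCP pose, the force, the opening and the grip force at its end, in the units of the state.
- r.get_state(): the state, without advancing time (a new reading comes with each control period).
- r.capture(name): name is "scene" or "side" or "wrist"; returns the picture (384x512x3 uint8, blue, green, red); there is no depth.
- r.camera_info(name): a dict with "fx", "fy", "cx", "cy" (pixels), "view" (4x4, takes a point from world to camera coordinates). Camera axes: x right, y up, looking along -z (the intrinsics and any distortion apply to the point x, -y, -z); pixel columns grow to the right and rows downward; lengths in m; the calibration is good to about 2 mm. The wrist camera is an equidistant fisheye: a pixel r from the principal point sees the ray r / f radians off the axis. A picture is of the moment at which its call begins: read the wrist's pose just before it. camera_info takes no time and is no camera call; for the wrist camera it gives the pose at the moment of the call.
- r.close_job(): hands the job in; it is judged then, once.
The state is a dict: "time_s": time; "joints": joint angles; "qd": joint speeds; "joint_torque": joint torques, N m; "tcp_pos": TCP position; "eef_rot": TCP orientation; "contact_force": force on the tool from outside, world axes, zero at the start; "moment": the same for the moment, N m; "gripper_width": finger opening in m; "gripper_force": force on a finger pad.
Only numpy, scipy, OpenCV 4.12 (cv2) and the standard library are available. Lean on these libraries where they do the work, as an engineer would, in place of code of your own. Each camera call takes 0.05 s, during which the arm holds its last target. There are 200 camera calls.

## Working session

There is one attempt and no reset: what is moved stays moved. The work goes in short steps, Python scripts to look and compute and a tool call to move; the robot and the scene stay as the last step left them, time stands still between calls to the robot, and variables do not carry over. Pictures are saved under pics/ and viewed, at most 10 in all, crops included, and the job is handed in when it is done.

Besides the shell and the picture viewer there is one more tool, called after "Request:" as name(argument=value, ...), one argument or row to a line, values as JSON. jog_arm: Moves the arm, as the interface text tells. Its arguments: {"type":"object","properties":{"deltas":{"type":"array"},"force":{"type":"number"}},"required":["deltas"]}

```bash
mkdir -p pics; python3 - <<'E'
from plant import r
import cv2,numpy as np
a=r.capture("scene");b=r.capture("side")
cv2.imwrite("pics/scene.png",a);cv2.imwrite("pics/side.png",b)
for n in("scene","side","wrist"):
    i=r.camera_info(n);print(n,{k:np.round(v,4).tolist() if k!="view" else np.round(v,4).tolist() for k,v in i.items()})
print(r.get_state())
E
```

```text
scene {'fx': 356.0108, 'fy': 356.0108, 'cx': 256.0426, 'cy': 189.1997, 'view': [[-0.2863, 0.958, -0.0163, 0.1552], [-0.7852, -0.2248, 0.577, 0.39], [0.5491, 0.178, 0.8166, -1.4076], [0.0, 0.0, 0.0, 1.0]]}
side {'fx': 361.43, 'fy': 361.43, 'cx': 258.2923, 'cy': 191.9379, 'view': [[0.9985, -0.0517, 0.0182, -0.5494], [0.0218, 0.6799, 0.733, -0.1136], [-0.0502, -0.7315, 0.68, -0.8697], [0.0, 0.0, 0.0, 1.0]]}
wrist {'fx': 297.3186, 'fy': 297.3186, 'cx': 255.8598, 'cy': 191.6275, 'view': [[-0.2812, 0.9597, 0.0031, 0.674], [-0.9265, -0.2706, -0.2616, 0.0329], [-0.2502, -0.0765, 0.9652, -0.3908], [0.0, 0.0, 0.0, 1.0]]}
{'time_s': 0.1, 'joints': array([-5.71750645e+01,  2.05866870e+01,  6.37160981e-01, -1.83407162e-02,
       -7.01366271e+01, -1.65049088e+01]), 'qd': array([ 0.03173706, -0.14599819,  0.18547568,  0.0920864 ,  0.03739542,
       -0.03603102]), 'joint_torque': array([-3.03389599e-03, -5.84162772e+01,  2.93748629e+01,  7.01565385e+00,
        1.01312526e-02, -7.38019548e-05]), 'tcp_pos': array([ 0.18950569, -0.64740123,  0.24470759]), 'eef_rot': array([ 1.79912498e+02, -7.94635965e-03, -1.63686212e+02]), 'contact_force': array([-0.71461224, -0.68093817, -0.26447355]), 'moment': array([-0.01464024,  0.02472102,  0.0655147 ]), 'gripper_force': 0.0, 'gripper_width': 0.08743987890528579}
```

View pics/scene.png

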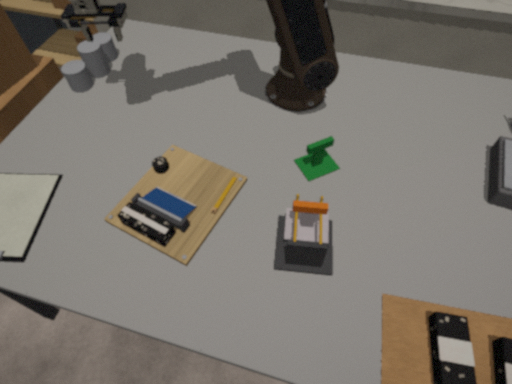

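View pics/side.png

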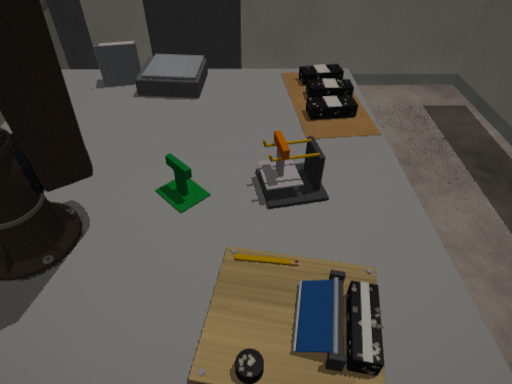

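The scene view shows the orange apron bar on the yellow pegs at (311,206), the green look-alike at (318,160), and the board with blue flap around (165,205). In the side view they are at (281,145), (180,175) and (320,315). The orange one on the stand fits the description. I'll confirm with enlarged crops.

```bash
python3 - <<'E'
import cv2,numpy as np
a=cv2.imread("pics/scene.png");b=cv2.imread("pics/side.png")
def crop(im,x,y,w,h,s):
    o=cv2.resize(im[y:y+h,x:x+w],None,fx=s,fy=s,interpolation=cv2.INTER_CUBIC)
    for k in range(0,w,10): cv2.line(o,(k*s,0),(k*s,4 if k%50 else 10),(0,0,255),1); 
    for k in range(0,h,10): cv2.line(o,(0,k*s),(4 if k%50 else 10,k*s),(0,0,255),1)
    cv2.putText(o,f"{x},{y} x{s}",(12,14),0,.4,(0,0,255));return o
cv2.imwrite("pics/stand.png",np.hstack([crop(a,270,190,66,90,6),crop(b,245,125,66,90,6)]))
cv2.imwrite("pics/board.png",np.hstack([crop(a,105,143,100,130,4),crop(b,200,248,100,130,4)][:1]+[crop(b,290,268,100,130,4)]))
E
```

```text
Traceback (most recent call last):
ValueError: all the input array dimensions except for the concatenation axis must match exactly, but along dimension 0, the array at index 0 has size 520 and the array at index 1 has size 464
```

View pics/stand.png

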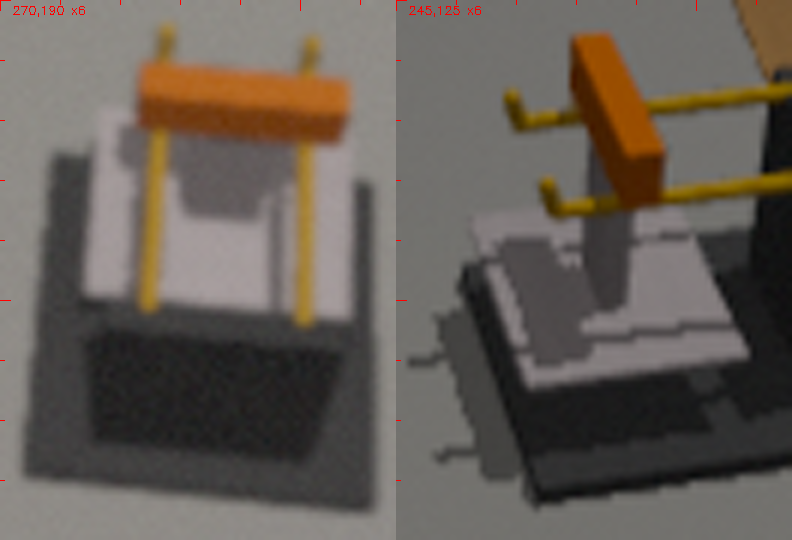

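The enlarged crop confirms it: an orange bar on a stem with an aluminium plate, resting on two yellow pegs with upturned tips. Now the board.

```bash
python3 - <<'E'
import cv2,numpy as np
a=cv2.imread("pics/scene.png");b=cv2.imread("pics/side.png")
def crop(im,x,y,w,h,s):
    o=cv2.resize(im[y:y+h,x:x+w],None,fx=s,fy=s,interpolation=cv2.INTER_CUBIC)
    for k in range(0,w,10): cv2.line(o,(k*s,0),(k*s,4 if k%50 else 10),(0,0,255),1); 
    for k in range(0,h,10): cv2.line(o,(0,k*s),(4 if k%50 else 10,k*s),(0,0,255),1)
    cv2.putText(o,f"{x},{y} x{s}",(12,14),0,.4,(0,0,255));return o
cv2.imwrite("pics/board.png",np.hstack([crop(a,105,144,80,120,5),crop(b,285,264,80,120,5)]))
E
```

```text
(no output)
```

View pics/board.png

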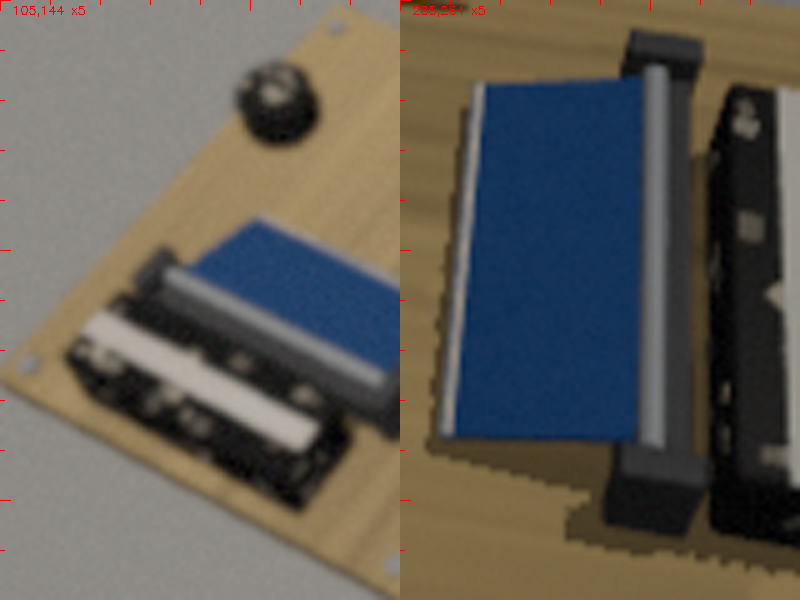

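```bash
cat >h.py <<'E'
import numpy as np
from scipy.optimize import least_squares
from plant import r
CI={n:r.camera_info(n) for n in("scene","side")}
def proj(n,p):
    i=CI[n];v=np.asarray(i["view"]);c=np.atleast_2d(p)@v[:3,:3].T+v[:3,3]
    return np.c_[i["cx"]+i["fx"]*c[:,0]/-c[:,2], i["cy"]+i["fy"]*c[:,1]/c[:,2]]
def tri(a,b):
    f=lambda p:np.r_[proj("scene",p)[0]-a,proj("side",p)[0]-b]
    s=least_squares(f,[.6,0,.1]);return s.x,np.abs(s.fun).max()
def W(q,P):
    c,s=np.cos(q[3]),np.sin(q[3]);P=np.asarray(P,float)
    return np.c_[q[0]+c*P[:,0]-s*P[:,1],q[1]+s*P[:,0]+c*P[:,1],q[2]+P[:,2]]
def fit(obs,q0):
    f=lambda q:np.concatenate([(proj(n,W(q,[P]))[0]-uv) for n,P,uv in obs])
    s=least_squares(f,q0,loss="soft_l1");return s.x,f(s.x).reshape(-1,2)
E
python3 - <<'E'
from h import *
np.set_printoptions(precision=4,suppress=True)
S=lambda u,v:(270+u/6,190+v/6); D=lambda u,v:(245+(u-396)/6,125+v/6)
# bar in stand frame, z rel to table: bar z .130...160
b=lambda x,y,z:(x*.009,y*.045,z)
t,l=.160,.130
bar=[("scene",b(-1,-1,t),S(142,62)),("scene",b(-1,1,t),S(350,80)),("scene",b(1,1,l),S(342,143)),("scene",b(1,-1,l),S(140,126)),
("side",b(-1,1,t),D(570,36)),("side",b(1,1,t),D(610,33)),("side",b(1,-1,t),D(662,150)),("side",b(-1,-1,t),D(627,157)),("side",b(1,-1,l),D(663,200)),("side",b(-1,-1,l),D(625,206))]
q,e=fit(bar,[.7,.2,0,0]);print("bar",q,np.degrees(q[3]));print(e.T)
for sc,sd in((S(166,25),D(512,92)),(S(312,38),D(548,180))): pass
print("tip +y",tri(S(312,38),D(512,92)),"tip -y",tri(S(166,25),D(548,180)))
G=lambda u,v:(105+u/5,144+v/5);H=lambda u,v:(285+(u-400)/5,264+v/5)
print("flap -y",tri(G(258,218),H(442,435)),"flap +y",tri((196,205),H(473,86)))
bo=[("side",(0,.075,.028),H(473,86)),("side",(0,-.075,.028),H(442,435)),("scene",(0,-.075,.028),G(258,218)),("scene",(0,.075,.028),(196,205)),
("scene",(-.175,-.15,.018),(174,149)),("scene",(-.175,.15,.018),(246,181)),("scene",(.165,.15,0),(187,264)),("scene",(.165,-.15,0),(109,218)),("side",(-.175,.15,.018),(229,250))]
q,e=fit(bo,[.7,-.2,0,0]);print("board",q,np.degrees(q[3]));print(e.T)
E
```

```text
bar [ 0.6154  0.1705 -0.0004  0.1807] 10.350834485946114
[[-0.3546  0.2257 -0.1244 -1.1552 -0.442  -0.5011  0.8582 -0.3575 -0.2434
  -0.8034]
 [-0.0536 -0.1521  1.4275  1.3144 -0.6272 -0.8994 -0.4996 -0.7647  0.8856
   0.8018]]
tip +y (array([0.5724, 0.1928, 0.1437]), np.float64(0.3859172203458172)) tip -y (array([0.5833, 0.1294, 0.1436]), np.float64(0.39918192095638005))
flap -y (array([ 0.5979, -0.3067,  0.0272]), np.float64(0.09030436299553912)) flap +y (array([ 0.6277, -0.1627,  0.0314]), np.float64(0.36687816518821137))
board [ 0.6131 -0.2328 -0.0042 -0.2274] -13.028184116777796
[[ 0.2599 -1.0586  0.8365  0.6655 -0.9529  1.7485 -0.9709 -3.2041 -0.9044]
 [ 0.5882  0.4169  0.2184  2.5153 -4.0786 -2.5288  3.9174  4.198  -4.8141]]
```

Request:
jog_arm(
  deltas=[
    [[1,3.7,4.9,0.5,0.183],[1,3.7,4.9,0.5,0.183],[1,3.7,4.9,0.5,0.183],[1,3.7,4.9,0.5,0.183],[1,3.7,4.9,0.5,0.183],[1,3.7,4.9,0.5,0.183],[1,3.7,4.9,0,0.183],[1,3.7,4.9,0,0.183]],
  ],
)

```text
time_s: 1.1
tcp_pos: [0.4864, -0.2539, 0.2756]
eef_rot: [-180.0, 0.0, -79.4]
contact_force: [-0.2, -0.0, -0.7]
gripper_width: 0.0879
gripper_force: 0.0
```

Request:
jog_arm(
  deltas=[
    [[1,3,2.5,0,0],[1,2,0,0,0],[1,0,0,0,0],[1,0,0,0,0]],
  ],
)

```text
time_s: 1.6
tcp_pos: [0.5349, -0.2309, 0.2751]
eef_rot: [179.9, 0.0, -79.8]
contact_force: [0.2, 1.3, -0.3]
gripper_width: 0.0878
gripper_force: 0.0
```

```bash
python3 - <<'E'
from plant import r
import cv2,numpy as np,pickle
s=r.get_state();i=r.camera_info("wrist");a=r.capture("wrist")
pickle.dump((i,a),open("w1.pkl","wb"))
cv2.imwrite("pics/w1.png",cv2.resize(a,None,fx=1.5,fy=1.5,interpolation=cv2.INTER_CUBIC))
print(s["time_s"],s["tcp_pos"],s["eef_rot"],s["contact_force"])
E
```

```text
1.6 [ 0.53494271 -0.23088472  0.27509362] [ 1.79940961e+02  2.62282610e-02 -7.98217433e+01] [ 0.22292457  1.33673659 -0.26947811]
```

View pics/w1.png

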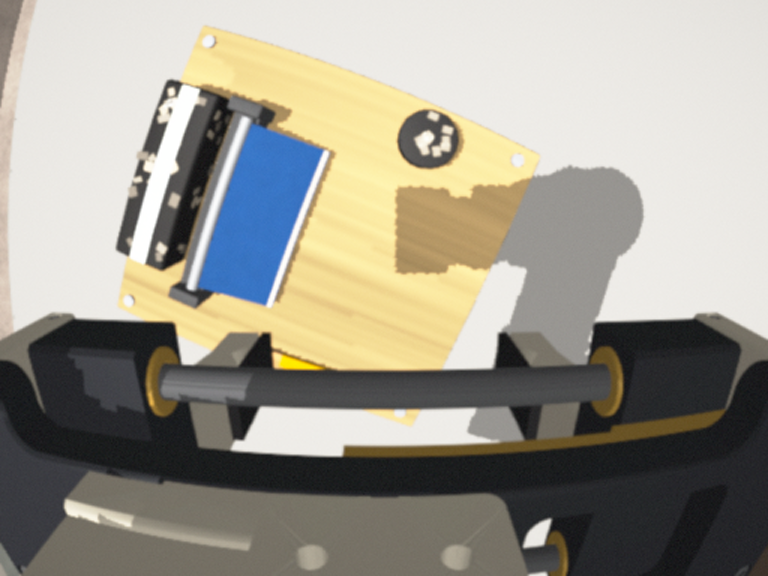

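The wrist view shows the flap's front edge from (330,152) to (273,306) (×1.5 pixels), and board corners at (540,155), (413,425), (203,27) and (120,308).

```bash
cat >>h.py <<'E'
import pickle
def addw(name,f): CI[name]=pickle.load(open(f,"rb"))[0]
_p=proj
def proj(n,p):
    if not n.startswith("w"): return _p(n,p)
    i=CI[n];v=np.asarray(i["view"]);c=np.atleast_2d(p)@v[:3,:3].T+v[:3,3]
    x,y,z=c[:,0],-c[:,1],-c[:,2];rr=np.hypot(x,y)+1e-12;th=np.arctan2(rr,z)
    return np.c_[i["cx"]+i["fx"]*th*x/rr,i["cy"]+i["fy"]*th*y/rr]
E
python3 - <<'E'
from h import *
np.set_printoptions(precision=4,suppress=True)
addw("w1","w1.pkl")
G=lambda u,v:(105+u/5,144+v/5);H=lambda u,v:(285+(u-400)/5,264+v/5);K=lambda u,v:((u+.5)/1.5-.5,(v+.5)/1.5-.5)
fl=[("w1",(0,-.075,.028),K(330,152)),("w1",(0,.075,.028),K(273,306))]
wb=[("w1",(-.175,-.15,.018),K(540,155)),("w1",(-.175,.15,.018),K(413,425)),("w1",(.165,-.15,.018),K(203,27)),("w1",(.165,.15,.018),K(120,308))]
st=[("side",(0,.075,.028),H(473,86)),("side",(0,-.075,.028),H(442,435)),("scene",(0,-.075,.028),G(258,218)),("scene",(0,.075,.028),(196,205))]
for n,o in(("flap w",fl),("board w",wb),("w",fl+wb),("static flap",st),("all",fl+wb+st)):
    q,e=fit(o,[.6,-.23,0,-.2]);print(n,q,np.degrees(q[3]),"\n",e.T)
E
```

```text
flap w [ 0.6116 -0.234  -0.0018 -0.2113] -12.104056965677339 
 [[ 0.  0.]
 [-0.  0.]]
board w [ 0.6112 -0.233  -0.005  -0.2086] -11.952762167809224 
 [[-0.0828  0.087   0.2139 -0.2061]
 [-0.2081  0.2039  0.2224 -0.119 ]]
w [ 0.6115 -0.2333 -0.0047 -0.2088] -11.96259212559722 
 [[ 0.0807  0.5816 -0.1632 -0.0829 -0.0087 -0.4772]
 [ 0.5812 -0.0692 -0.4025  0.1814 -0.0105 -0.249 ]]
static flap [ 0.6129 -0.2344  0.0011 -0.2059] -11.799816359006496 
 [[-0.2521  0.0596 -0.3486  0.2175]
 [-0.2831  0.2042 -0.5798  0.9747]]
all [ 0.6117 -0.2334 -0.0033 -0.2088] -11.964308451563923 
 [[-0.1774  0.2259  0.0518 -0.1447 -0.4637 -1.0093 -0.9738 -0.9845  0.4944
   0.8558]
 [ 0.4061  0.0943 -0.561   0.5478 -0.3708 -0.111   0.5488  0.7433 -0.0276
   1.5807]]
```

Request:
jog_arm(
  deltas=[
    [[1,0.8,5.7,0.5,0],[1,0.8,5.7,0.5,0],[1,0.8,5.7,0.5,0],[1,0.8,5.7,0.5,0],[1,0.8,5.7,0.5,0],[1,0.8,5.7,0,0],[1,0.8,5.7,0,0],[1,0.8,5.7,0,0]],
  ],
)

```text
time_s: 2.65
tcp_pos: [0.5994, 0.2261, 0.3012]
eef_rot: [-180.0, 0.0, -79.9]
contact_force: [1.5, -0.6, 0.3]
gripper_width: 0.0878
gripper_force: 0.0
```

Request:
jog_arm(
  deltas=[
    [[1,0,0,0,0],[1,0,0,0,0]],
  ],
)

```text
time_s: 2.9
tcp_pos: [0.5993, 0.2246, 0.3005]
eef_rot: [180.0, -0.0, -79.8]
contact_force: [-0.5, -0.1, 0.2]
gripper_width: 0.0873
gripper_force: 0.0
```

```bash
python3 - <<'E'
from plant import r
import cv2,numpy as np,pickle
s=r.get_state();i=r.camera_info("wrist");a=r.capture("wrist")
pickle.dump((i,a),open("w2.pkl","wb"))
cv2.imwrite("pics/w2.png",cv2.resize(a,None,fx=1.5,fy=1.5,interpolation=cv2.INTER_CUBIC))
print(s["time_s"],s["tcp_pos"],s["eef_rot"],s["contact_force"])
E
```

```text
2.9 [0.59929898 0.22458155 0.30051235] [ 1.79977723e+02 -1.39186839e-02 -7.98033265e+01] [-0.54698288 -0.10050494  0.23160273]
```

View pics/w2.png

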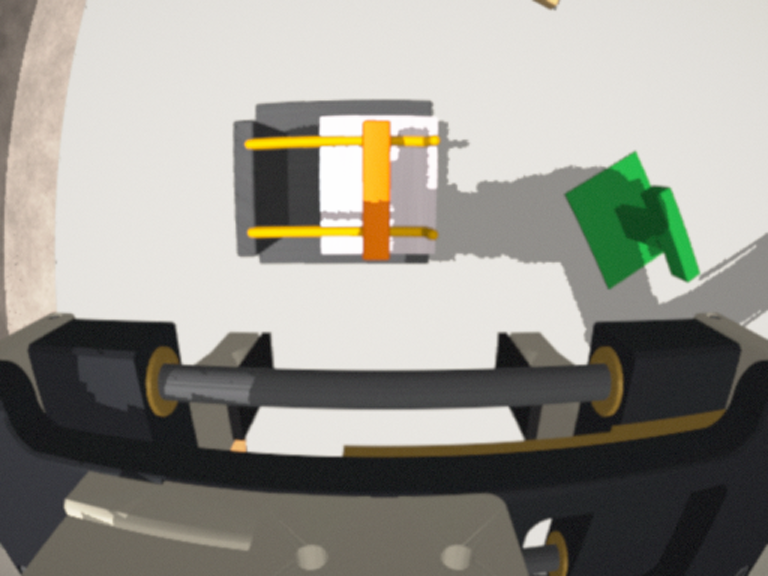

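The orange bar's top corners in wrist view 2 (×1.5) are (363,121), (390,121), (389,259) and (363,259). The pegs' tips are at (438,140) and (435,235).

```bash
python3 - <<'E'
from h import *
np.set_printoptions(precision=4,suppress=True)
addw("w2","w2.pkl")
S=lambda u,v:(270+u/6,190+v/6); D=lambda u,v:(245+(u-396)/6,125+v/6);K=lambda u,v:((u+.5)/1.5-.5,(v+.5)/1.5-.5)
b=lambda x,y,z:(x*.009,y*.045,z)
t,l=.160,.130
wr=[("w2",b(1,-1,t),K(363,121)),("w2",b(-1,-1,t),K(390,121)),("w2",b(-1,1,t),K(389,259)),("w2",b(1,1,t),K(363,259))]
bar=[("scene",b(-1,-1,t),S(142,62)),("scene",b(-1,1,t),S(350,80)),("side",b(-1,1,t),D(570,36)),("side",b(1,1,t),D(610,33)),("side",b(1,-1,t),D(662,150)),("side",b(-1,-1,t),D(627,157)),("side",b(1,-1,l),D(663,200)),("side",b(-1,-1,l),D(625,206))]
tip=[("w2",(-.029,-.032,.144),K(438,140)),("w2",(-.029,.032,.144),K(435,235))]
for n,o in(("wr",wr),("st",bar),("all",wr+bar),("tips",tip)):
    q,e=fit(o,[.6,.17,0,.17]);print(n,q,np.degrees(q[3]),"\n",e.T)
E
```

```text
wr [ 0.6143  0.1695 -0.0088  0.1728] 9.898984568331727 
 [[-0.4467  0.4324  0.436  -0.4232]
 [ 0.0697  0.0925 -0.0375 -0.1239]]
st [ 0.616   0.1705 -0.0011  0.1766] 10.120023478937437 
 [[-0.412   0.1578 -0.1502 -0.2064  1.0274 -0.1927 -0.0776 -0.6419]
 [ 0.2224  0.2434 -0.4372 -0.6947 -0.2727 -0.5548  1.103   1.0021]]
all [ 0.6146  0.1695 -0.0019  0.1746] 10.005099365473303 
 [[-1.2341  0.1102  0.2817 -1.0049 -0.6749 -0.1702 -0.6417 -0.6908  0.4406
  -0.7882 -0.6516 -1.2242]
 [-0.6924 -0.7133  1.3789  1.3241 -0.174  -0.1027  0.022  -0.2298  0.2408
  -0.0477  1.6083  1.5008]]
tips [ 0.6038  0.1653 -0.0018  0.1603] 9.182989240356747 
 [[ 0.  0.]
 [-0.  0.]]
```

Request:
jog_arm(
  deltas=[
    [[1,1.6,-5.5,0,0],[1,0,0,-3.5,0],[1,0,0,-3.5,0],[1,0,0,-3.5,0],[1,0,0,-3,0],[1,0,0,-2,0],[1,0,0,0,0],[1,0,0,0,0]],
  ],
  force=50,
)

```text
time_s: 3.95
tcp_pos: [0.6162, 0.1695, 0.147]
eef_rot: [-179.9, 0.0, -79.8]
contact_force: [0.4, 0.3, 0.9]
gripper_width: 0.0875
gripper_force: 0.0
```

Request:
jog_arm(
  deltas=[
    [[-1,0,0,0,0],[-1,0,0,0,0],[-1,0,0,0,0],[-1,0,0,0,0],[-1,0,0,0,0]],
  ],
  force=50,
)

```text
time_s: 4.58
tcp_pos: [0.6156, 0.1703, 0.1455]
eef_rot: [180.0, 0.0, -79.8]
contact_force: [-0.2, 0.6, 0.2]
gripper_width: 0.0436
gripper_force: 0.0
```

Request:
jog_arm(
  deltas=[
    [[-1,0,0,0,0],[-1,0,0,0,0],[-1,0,0,0,0],[-1,0,0,0,0],[-1,0,0,0,0],[-1,0,0,0,0]],
  ],
)

```text
time_s: 5.32
tcp_pos: [0.6154, 0.1701, 0.1455]
eef_rot: [180.0, -0.0, -79.8]
contact_force: [-1.9, -0.8, 1.0]
gripper_width: 0.0178
gripper_force: 50.0
```

Request:
jog_arm(
  deltas=[
    [[-1,0,0,1,0],[-1,0,0,1.2,0],[-1,0,0,1.3,0],[-1,0,0,0,0],[-1,0,0,0,0]],
  ],
)

```text
time_s: 5.95
tcp_pos: [0.6154, 0.1702, 0.1805]
eef_rot: [180.0, 0.0, -79.8]
contact_force: [-1.0, 0.7, -2.6]
gripper_width: 0.0179
gripper_force: 50.0
```

```bash
python3 - <<'E'
from h import *
for a,b in(((320,144),(178,165)),((308,149),(188,174)),((332,139),(168,156)),((339,166),(182,179)),((295,160),(157,190))): print(a,b,tri(a,b))
import cv2
s=r.capture("side");cv2.imwrite("pics/s2.png",cv2.resize(s[90:230,130:360],None,fx=3.4,fy=3.4,interpolation=cv2.INTER_CUBIC))
E
```

```text
(320, 144) (178, 165) (array([0.34881341, 0.15104509, 0.09978339]), np.float64(0.29833027093297915))
(308, 149) (188, 174) (array([0.37654988, 0.11898172, 0.09607816]), np.float64(0.4349902120265199))
(332, 139) (168, 156) (array([0.32030524, 0.18364568, 0.10390089]), np.float64(0.00983931779430236))
(339, 166) (182, 179) (array([ 0.33555838,  0.22379549, -0.00662476]), np.float64(1.533291369202857))
(295, 160) (157, 190) (array([0.31438816, 0.09818676, 0.03276695]), np.float64(12.643279278851395))
```

View pics/s2.png

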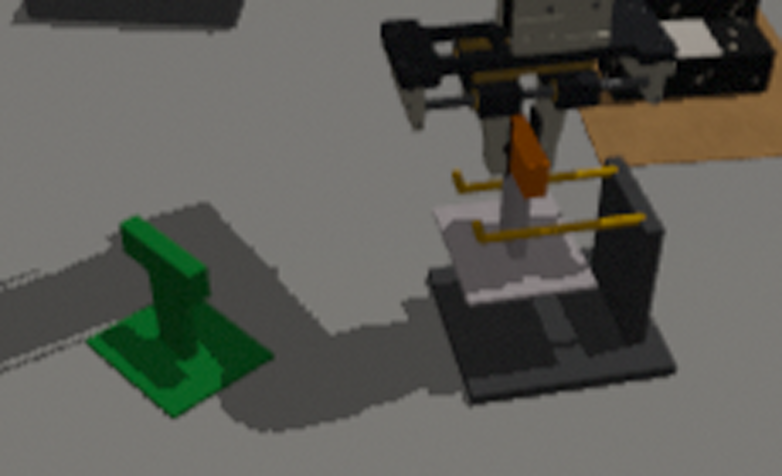

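Apron lifted level and clear of the peg tips. Drawing it out next; the green look-alike (nearest at x≈0.41) stays clear.

Request:
jog_arm(
  deltas=[
    [[-1,-2,-0.36,0,0],[-1,-2.5,-0.44,0,0],[-1,-2.5,-0.44,0,0],[-1,-2.5,-0.44,0,0],[-1,-2.3,-0.4,0,0],[-1,0,0,0,0],[-1,0,0,0,0]],
  ],
)

```text
time_s: 6.88
tcp_pos: [0.498, 0.1496, 0.1807]
eef_rot: [-180.0, 0.0, -79.8]
contact_force: [0.4, 0.2, -2.0]
gripper_width: 0.0175
gripper_force: 50.0
```

Request:
jog_arm(
  deltas=[
    [[-1,0.4,-4.5,0,-0.048],[-1,0.4,-4.5,0,-0.048],[-1,0.4,-4.5,0,-0.048],[-1,0.4,-4.5,0,-0.048],[-1,0.4,-4.5,0,-0.048],[-1,0.4,-4.5,0,-0.048],[-1,0.4,-4.5,0,-0.048],[-1,0.4,-4.5,0,-0.048]],
  ],
)

```text
time_s: 7.88
tcp_pos: [0.5303, -0.2125, 0.1802]
eef_rot: [180.0, -0.0, -101.9]
contact_force: [1.1, 0.2, -2.7]
gripper_width: 0.018
gripper_force: 50.0
```

Request:
jog_arm(
  deltas=[
    [[-1,0,0,0,0],[-1,0,0,0,0],[-1,0,0,0,0]],
  ],
)

```text
time_s: 8.25
tcp_pos: [0.5298, -0.2099, 0.1804]
eef_rot: [180.0, 0.0, -101.7]
contact_force: [0.7, 1.0, -2.5]
gripper_width: 0.0181
gripper_force: 50.0
```

Request:
jog_arm(
  deltas=[
    [[-1,-0.1,-0.6,-1.3,-0.005],[-1,0,0,-2,0],[-1,0,0,-1.8,0],[-1,0,0,0,0],[-1,0,0,0,0]],
  ],
)

```text
time_s: 8.88
tcp_pos: [0.529, -0.2165, 0.1299]
eef_rot: [-180.0, -0.0, -102.1]
contact_force: [-0.3, -1.0, -2.5]
gripper_width: 0.018
gripper_force: 50.0
```

```bash
python3 - <<'E'
from plant import r
import cv2,numpy as np,pickle
s=r.get_state();i=r.camera_info("wrist");a=r.capture("wrist");b=r.capture("side")
pickle.dump((i,a),open("w3.pkl","wb"))
R=lambda x,k:cv2.resize(x,None,fx=k,fy=k,interpolation=cv2.INTER_CUBIC)
cv2.imwrite("pics/w3.png",np.hstack([R(a[0:280,40:300],1.7)[:450],R(b[240:384,200:360],2.2)[:316,:352] if 0 else cv2.resize(b[234:384,190:340],(358,450)) if 0 else cv2.resize(b[210:384,215:345],(336,450),interpolation=cv2.INTER_CUBIC)]))
print(s["time_s"],s["tcp_pos"],s["eef_rot"],s["contact_force"])
E
```

```text
8.875 [ 0.52897601 -0.21649761  0.12988512] [-1.79977384e+02 -9.88556606e-03 -1.02052565e+02] [-0.25638908 -1.01975121 -2.54264428]
```

View pics/w3.png

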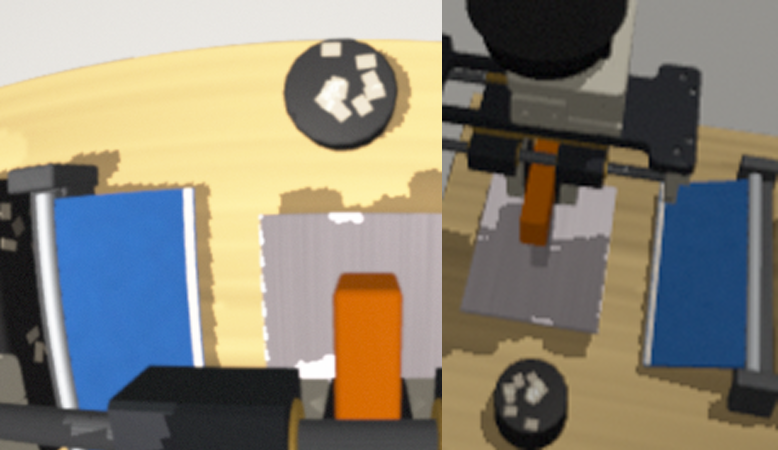

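Wrist view 3: the plate's front corner is at crop (261,215) and the flap's corner at (192,188). The plate is parallel to the flap with a gap of roughly 3 cm. A quick numeric check:

```bash
python3 - <<'E'
from h import *
addw("w3","w3.pkl")
q=[.612,-.234,0,np.radians(-12)]
for uv,z in(((261,215),.0385),((192,188),.028),((267,378),.0385),((203,365),.028)):
    px=((uv[0]+.5)/1.7-.5+40,(uv[1]+.5)/1.7-.5)
    s=least_squares(lambda p:proj("w3",W(q,[[p[0],p[1],z]]))[0]-px,[0,0]);print(uv,s.x*1000)
E
```

```text
(261, 215) [-36.07437678 -60.97292576]
(192, 188) [  0.97892212 -75.36580306]
(267, 378) [-35.24889729  18.48884383]
(203, 365) [ 1.35553755 15.88270102]
```

Request:
jog_arm(
  deltas=[
    [[-1,0,0,-0.8,0],[-1,0,0,-0.6,0],[-1,0,0,-0.1,0],[-1,0,0,0,0],[-1,0,0,0,0]],
  ],
)

```text
time_s: 9.6
tcp_pos: [0.5288, -0.2167, 0.1147]
eef_rot: [-180.0, -0.0, -102.1]
contact_force: [-0.9, 0.5, -2.7]
gripper_width: 0.0177
gripper_force: 50.0
```

Request:
jog_arm(
  deltas=[
    [[-1,0,0,-0.1,0],[-1,0,0,0,0]],
  ],
)

```text
time_s: 9.85
tcp_pos: [0.5287, -0.2166, 0.1136]
eef_rot: [-180.0, 0.0, -102.1]
contact_force: [0.2, -0.6, -1.8]
gripper_width: 0.0179
gripper_force: 50.0
```

Request:
jog_arm(
  deltas=[
    [[-1,0,0,-0.05,0],[-1,0,0,0,0]],
  ],
)

```text
time_s: 10.1
tcp_pos: [0.5287, -0.2166, 0.1136]
eef_rot: [-180.0, -0.0, -102.1]
contact_force: [-3.0, 1.6, 5.2]
gripper_width: 0.0175
gripper_force: 50.0
```

Contact is at TCP z≈0.1136, as predicted. Easing off slightly and sliding.

Request:
jog_arm(
  deltas=[
    [[-1,0,0,0.06,0],[-1,0.8,-0.17,0,0],[-1,0.8,-0.17,0,0],[-1,0.8,-0.17,0,0],[-1,0.8,-0.17,0,0],[-1,0,0,0,0]],
  ],
)

```text
time_s: 10.85
tcp_pos: [0.562, -0.2237, 0.1136]
eef_rot: [-179.9, -0.0, -102.1]
contact_force: [0.5, -0.0, -1.1]
gripper_width: 0.0178
gripper_force: 50.0
```

Request:
jog_arm(
  deltas=[
    [[-1,0.8,-0.17,0,0],[-1,0.8,-0.17,0,0],[-1,0.8,-0.17,0,0],[-1,0.8,-0.17,0,0],[-1,0,0,0,0],[-1,0,0,0,0]],
  ],
)

```text
time_s: 11.6
tcp_pos: [0.5936, -0.2304, 0.1136]
eef_rot: [-179.9, 0.0, -102.1]
contact_force: [1.6, -0.7, -0.3]
gripper_width: 0.0179
gripper_force: 50.0
```

Request:
jog_arm(
  deltas=[
    [[-1,0,0,-0.06,0],[-1,0,0,0,0],[-1,0,0,0,0]],
  ],
)

```text
time_s: 11.98
tcp_pos: [0.5935, -0.2304, 0.1136]
eef_rot: [-179.9, -0.0, -102.1]
contact_force: [2.9, -0.4, 3.4]
gripper_width: 0.0176
gripper_force: 50.0
```

```bash
python3 - <<'E'
from plant import r
import cv2,numpy as np,pickle
s=r.get_state();i=r.camera_info("wrist");a=r.capture("wrist");b=r.capture("side")
pickle.dump((i,a),open("w4.pkl","wb"))
cv2.imwrite("pics/w4.png",np.hstack([cv2.resize(a[0:280,40:300],None,fx=1.7,fy=1.7,interpolation=cv2.INTER_CUBIC)[:450],cv2.resize(b[210:384,235:365],(336,450),interpolation=cv2.INTER_CUBIC)]))
for k in range(5):
    r.capture("side");s=r.get_state();print(s["time_s"],s["tcp_pos"],s["eef_rot"],s["contact_force"])
E
```

```text
12.125 [ 0.59350904 -0.23036094  0.11363431] [-1.79887487e+02 -2.78825611e-03 -1.02076700e+02] [ 4.38610036 -1.3176009   3.74133901]
12.175 [ 0.59348643 -0.23033689  0.11361254] [-1.79892733e+02 -3.33404954e-03 -1.02071820e+02] [ 4.78228274 -0.50952862  5.08789759]
12.225 [ 0.59346258 -0.23033319  0.11360935] [-1.79893691e+02 -2.25182348e-03 -1.02076338e+02] [ 3.83894678 -0.61978296  4.55127538]
12.275 [ 0.59347755 -0.23031378  0.11361001] [-1.79893476e+02  2.64772531e-05 -1.02076487e+02] [ 4.7742213  -0.54619481  5.02308719]
12.325 [ 0.59348367 -0.2303423   0.113618  ] [-1.79894067e+02 -3.55182908e-03 -1.02077036e+02] [ 4.90878716 -1.30006375  4.93444223]
```

View pics/w4.png

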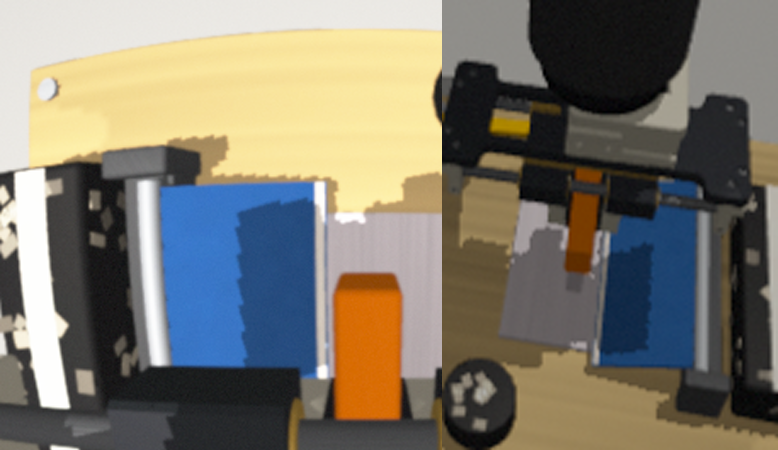

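The edge is under the flap (flap edge at crop (325,180–378)), and the flap is down with the plate flat. Now pressing.

Request:
jog_arm(
  deltas=[
    [[-1,0,0,-0.05,0],[-1,0,0,0,0],[-1,0,0,0,0],[-1,0,0,0,0]],
  ],
)

```text
time_s: 12.82
tcp_pos: [0.5936, -0.2304, 0.1136]
eef_rot: [-179.9, -0.0, -102.1]
contact_force: [4.3, -0.3, 8.5]
gripper_width: 0.0174
gripper_force: 50.0
```

Request:
jog_arm(
  deltas=[
    [[-1,0,0,-0.06,0],[-1,0,0,0,0],[-1,0,0,0,0],[-1,0,0,0,0]],
  ],
)

```text
time_s: 13.32
tcp_pos: [0.5936, -0.2303, 0.1135]
eef_rot: [-179.9, -0.0, -102.1]
contact_force: [3.8, 0.6, 12.2]
gripper_width: 0.0179
gripper_force: 50.0
```

```bash
python3 - <<'E'
from h import *
c,s_=np.cos(np.radians(-12)),np.sin(np.radians(-12))
for k in range(4):
    r.capture("side");s=r.get_state();p=s["tcp_pos"]-[.612,-.234,0]
    print(s["time_s"],p[2],"board xy mm",1e3*(c*p[0]+s_*p[1]),1e3*(-s_*p[0]+c*p[1]),s["eef_rot"],s["contact_force"],s["gripper_force"])
E
```

```text
13.375 0.11357191902862109 board xy mm -18.740144919830833 -0.2653660325567719 [-1.79857510e+02 -1.50109755e-02 -1.02052400e+02] [ 3.17529354  0.47522949 12.16208019] 50.001550912857056
13.425 0.1135503908691083 board xy mm -18.751660740555373 -0.2758151623670083 [-1.79860420e+02 -1.43270692e-02 -1.02054575e+02] [ 3.04113012  0.39536764 13.41705288] 50.0015527009964
13.475 0.11357889833010817 board xy mm -18.763386975311303 -0.2632276593787838 [-1.79858936e+02 -1.45507634e-02 -1.02052723e+02] [ 2.92889036  1.1490832  12.40466276] 50.00155806541443
13.525 0.11354392104834148 board xy mm -18.769317031176744 -0.25882613751063976 [-1.79862086e+02 -1.49471310e-02 -1.02053972e+02] [ 2.76379198  0.63132733 12.47269569] 50.001572370529175
```

Apron at x≈−19 mm (31 mm tucked), centred and square, pressing with about 12.5 N plus its 2.5 N weight, so roughly 15 N. Handing in.

```bash
python3 -c "
from plant import r
print(r.close_job())"
```

```text
the job is handed in; nothing more can be done
None
```

The job is handed in at about 13.5 s, verdict not shown: by my measurements the apron is tucked about 31 mm under the flap, centred and square, and still gripped and pressed on the board with about 15 N; the flap looked down in the last picture, and nothing touched the slab, puck or pencil as far as I could see.

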